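# Fill the mosaic plaque and wedge it off the glue board

## Robot

A 6-joint arm with a two-finger parallel gripper is mounted at the origin on the work surface. World frame = base frame: x ahead of the robot, y to its left, z up, the work surface at z = 0. Lengths are in m, angles in rad, forces in N, time in s.
With the tool pointing down it reaches from about 0.375 to 0.9 m from the base axis. Payload 3.1 kg.
Tool frame: the origin (TCP) lies between the finger pads; the fingertips stand robot.finger_overhang ahead of it and the grasp point (between the pads) lies 3 mm ahead of it (robot.finger_overhang is the distance from the TCP to the fingertips, in m); z points along the fingers, y is the line along which they close (so a half turn about z gives the same grasp; the last joint's range is limited). The gripper opens to 87 mm and grips with 3 to 60 N. Pads are 19 mm wide; open, the fingers measure 117 mm over their backs; the gripper's body (75 mm by 190 mm) begins 51 mm behind the grasp point.
Start: joints at [-1.28, 0.527, 1.433, -0, 1.181, -0.178], TCP at [0.282, -0.558, 0.245] pointing down, gripper open.
Joint ranges: [-3.08, 3.08], [-0.75, 2.2], [0.22, 2.44], [-1.43, 4.57], [0, 2.65], [-2.85, 2.85]. Speed limits (rad/s): [2.79, 2.79, 3.14, 3.14, 3.14, 3.14].

## Interface

Orientations are given as a unit quaternion [x, y, z, w].
In Python, from rig import get_obs, vision, hand_in, nets, robot gives the robot as it stands.
- The arm moves only by the tool apply_moves, never from a script. Its argument "series" is a list of rows, each an object with "offset": the shift along the world's x, y, z in cm, a list of three; "rot": the turn, a rotation vector about the world's x, y, z in degrees, a list of three. A call has 1 to 20 rows; each row is the pose to reach, as a shift and turn from the pose commanded when the call began; what a row does not reach only later rows make up. A row lasts 1/10 s, in which the tool goes at most 50 mm and 8.59 degrees, less where a joint would pass 70% of its speed; a pose out of reach is approached as far as the arm can. A call with a gripper value outside its range is refused whole. "hand" is the opening, from 0 (shut) to 1 (fully open), set as the call begins (left out, the last holds). The fingers move at their own pace and stop on an object; "newtons" is the grip in N (left out, the last holds). Time passes only in rows, so rows that repeat a pose let the fingers close. It gives the time, the measured TCP pose, the force, the opening and the grip force at its end, in the units of the state.
- get_obs(): the state, without advancing time (a new reading comes with each control period).
- vision.camera(name): name is "scene" or "top" or "wrist"; returns the picture (384x512x3 uint8, red, green, blue); there is no depth.
- vision.calibration(name): a dict with "K" (3x3 intrinsics, pixels), "R" (3x3) and "t" (3): a world point X has camera coordinates R X + t. Camera axes: x right, y down, z forward; pixel columns grow to the right and rows downward; lengths in m; the calibration is good to about 2 mm. A picture is of the moment at which its call begins: read the wrist's pose just before it. calibration takes no time and is no camera call; for the wrist camera it gives the pose at the moment of the call.
- hand_in(): hands the job in; it is judged then, once.
Trained networks look in the newest picture that a camera, given by its name, has taken for a name from the list of things; names that differ only in an ending like _2 or _b are one class to them, and where a whole thing is asked for, a point or a joint stands for the part that bears it (a point fixed in the world has none). Each returns a list of dicts, best first, with "conf" (0 to 1); they miss things now and then, are a little off and sometimes report something else, mostly with a low value. They report only what shows in the picture. A call takes as long as a camera call. They do not tell look-alikes from the thing itself.
- nets.search_frame(camera, query): "centre" ([x, y, z] in m, in world coordinates, good to about 4 mm: the middle of the surface that is visible of it).
- nets.spot_point(camera, query): "centre" ([x, y, z] in m, in world coordinates, good to about 4 mm: a listed point, or the origin of a listed thing).
The state is a dict: "time": time; "q": joint angles; "joint_velocities": joint speeds; "joint_torque": joint torques, N m; "position": TCP position; "tool_rot": TCP orientation; "ft_force": force on the tool from outside, world axes, zero at the start; "moment": the same for the moment, N m; "grip_width": finger opening in m; "grip_force": force on a finger pad.
Only numpy, scipy, OpenCV 4.12 (cv2) and the standard library are available. Lean on these libraries where they do the work, as an engineer would, in place of code of your own. Each camera call takes 0.05 s, during which the arm holds its last target. There are 200 camera calls.

## Task

Drop the round glass piece into the round pocket and the square glass piece into the square pocket of the wooden mosaic plaque, leaving the plaque lying where it is on its board. Then slide the wooden wedge along the board, tip first and flat, under the plaque's open edge until that whole edge is lifted just clear of the board, by about 5 mm, so that it will not stick while it dries. Finish while still gripping the wedge in place, with nothing but wedge and board carrying the plaque, and leave the tub, the glue bottle and the spreader alone.

Things in the scene. Friction and masses are not known exactly. Their poses are not given: they have to be found in the camera images.
- board: Fixed white board on the table, 300 (x) x 240 (y) x 12 mm. Origin: centre of underside. At its +x end a wooden stop batten (face at x = +126 mm, 18 mm high); beside the plaque two cleats (x 60 to 120, inner faces y = +-93 mm, 14 mm high). Its -x half is free: the wedge enters from there, moving along board +x, which points to the robot's right (world -y) give or take 0.3 rad.
- board_top (a point): Point on the board's upper face, straight above the board's origin (12 mm up); axes as the board's.
- plaque: Loose plywood plaque on the board at the stop, 130 (x) x 180 (y) x 22 mm, 0.35-0.6 kg. Origin: centre of underside; axes as the board's. A 14 mm slab on two runners 8 mm high along its y sides (|y| 73 to 89 mm): between them an 8 mm gap, open at the -x edge (the open edge, to be lifted; the other edge stays down as pivot). On top flat glass inlays and two empty pockets.
- round_pocket (a point): Centre of the floor of the round pocket, 37 mm diameter, 6 mm below the plaque's top face, at plaque (0, +45, 16) mm.
- square_pocket (a point): Centre of the floor of the square pocket, 35 x 35 mm with sides along the plaque's x and y, 6 mm below the plaque's top face, at plaque (0, -45, 16) mm.
- edge_left (a point): Underside of the open edge at its +y end, plaque (-65, +85, 0) mm: level with the board's top when the plaque lies flat; its height over the board's top is the lift.
- edge_right (a point): Underside of the open edge at its -y end, plaque (-65, -85, 0) mm: likewise.
- disc: Round dark blue glass piece, 32 mm diameter, 12 mm thick, lying flat on the table to the left of the board. Origin: centre of its underside. Seated, its origin is at the pocket floor and it stands 6 mm proud.
- tile: Square dark blue glass piece, 30 x 30 x 12 mm, lying flat on the table to the left of the board. Origin: centre of its underside, axes along its sides. Seated, it stands 6 mm proud.
- wedge: Loose wooden wedge on the table left of the board, 110 (x) x 40 mm, 0.12 kg. Origin: centre of underside; tip at x = +55 mm, 2 mm high; top slopes up to 20 mm at x = -20. Behind that a 20 mm heel with upright grip block 30 (x) x 24 (y) mm centred at x = -37.5, top 52 mm above underside. With its tip s mm past the plaque's open edge it lifts it about 0.24 s - 6 mm.
- tub: Bystander: open white plastic tub with glass scraps, 120 x 120 x 75 mm. Origin: centre of its underside.
- glue: Bystander: white glue bottle, 48 mm diameter, 120 mm tall. Origin: centre of its underside.
- spreader: Bystander: metal glue spreader with handle, 160 mm long, lying flat on the table along its x.
Not all that is in view belongs to the job. What is shaped like the tile but green or orange is not meant.

How it is judged:
By the outcome, as a careful person would: the job done as asked, in the order asked, and still so for the second after the job is handed in, while the arm keeps its last pose, push and grip.
It also fails if it takes over 72 s, if anything falls off the work surface, if the arm or the gripper's body presses on something with over 40 N, if the wrist force passes 120 N, or if a joint passes its speed limit or range.

## Working session

There is one attempt and no reset: what is moved stays moved. The work goes in short steps, Python scripts to look and compute and a tool call to move; the robot and the scene stay as the last step left them, time stands still between calls to the robot, and variables do not carry over. Pictures are saved under pics/ and viewed, at most 10 in all, crops included, and the job is handed in when it is done.

Besides the shell and the picture viewer there is one more tool, called after ">>>" as name(argument=value, ...), one argument or row to a line, values as JSON. apply_moves: Moves the arm, as the interface text tells. Its arguments: {"type":"object","properties":{"series":{"type":"array"},"hand":{"type":"number"},"newtons":{"type":"number"}},"required":["series"]}

```bash
mkdir -p pics; ls
python3 - <<'E'
from rig import get_obs, vision, nets, robot
import cv2,numpy as np
o=get_obs();print(o['time'],o['position'],o['tool_rot'],robot.finger_overhang)
ims=[]
for c in ['top','scene']:
    im=vision.camera(c);cv2.imwrite(f'pics/{c}0.png',cv2.resize(im[:,:,::-1],(800,600),interpolation=cv2.INTER_CUBIC))
    k=vision.calibration(c);print(c,np.round(k['K'],1).tolist(),np.round(k['R'],3).tolist(),np.round(k['t'],3).tolist())
    for q in ['disc','tile','wedge','round_pocket','square_pocket','edge_left','edge_right','board_top','tub','glue','spreader']:
        print(q,[(np.round(d['centre'],3).tolist(),round(d['conf'],2)) for d in nets.spot_point(c,q)[:4]])
E
```

```text
pics
0.0 [ 0.28219641 -0.55690709  0.24356608] [ 9.72655609e-01  2.32249638e-01 -7.21142019e-05 -1.07982128e-03] 0.022
top [[448.9, 0.0, 252.3], [0.0, 448.9, 193.1], [0.0, 0.0, 1.0]] [[-0.063, -0.998, -0.001], [-0.978, 0.062, -0.2], [0.199, -0.012, -0.98]] [0.001, 0.497, 1.102]
disc [([0.436, 0.225, 0.003], 0.48)]
tile [([0.438, 0.42, 0.001], 0.71), ([0.371, 0.278, 0.004], 0.57), ([0.452, 0.35, 0.003], 0.5), ([0.376, 0.363, 0.003], 0.44)]
wedge [([0.543, -0.132, 0.027], 0.26)]
round_pocket [([0.632, -0.13, 0.028], 0.83), ([0.719, 0.274, 0.0], 0.37)]
square_pocket [([0.543, -0.133, 0.025], 0.85)]
edge_left [([0.674, -0.067, 0.015], 0.66)]
edge_right [([0.498, -0.065, 0.007], 0.73)]
board_top [([0.588, -0.073, 0.01], 0.56)]
tub [([0.466, -0.458, -0.004], 0.98)]
glue [([0.59, -0.072, 0.009], 0.51)]
spreader [([0.544, -0.13, 0.026], 0.7), ([0.719, 0.273, -0.001], 0.6), ([0.575, 0.296, -0.0], 0.51)]
scene [[373.7, 0.0, 253.6], [0.0, 373.7, 191.3], [0.0, 0.0, 1.0]] [[0.793, 0.61, 0.002], [0.472, -0.612, -0.635], [-0.386, 0.504, -0.773]] [-0.395, -0.194, 1.394]
disc []
tile [([0.452, 0.349, 0.003], 0.52), ([0.372, 0.366, 0.001], 0.47), ([0.438, 0.421, 0.0], 0.46), ([0.368, 0.278, -0.002], 0.41)]
wedge [([0.579, 0.298, 0.001], 0.58)]
round_pocket [([0.634, -0.135, 0.028], 0.76), ([0.722, 0.272, 0.004], 0.32)]
square_pocket [([0.542, -0.122, 0.031], 0.94)]
edge_left [([0.677, -0.065, 0.007], 0.84), ([0.466, -0.452, -0.002], 0.45)]
edge_right [([0.503, -0.06, 0.014], 0.89)]
board_top [([0.592, -0.072, 0.01], 0.58), ([0.592, -0.072, 0.001], 0.21)]
tub [([0.463, -0.45, -0.002], 0.72)]
glue [([0.309, -0.392, 0.0], 0.6)]
spreader [([0.722, 0.272, 0.002], 0.92)]
```

View pics/top0.png

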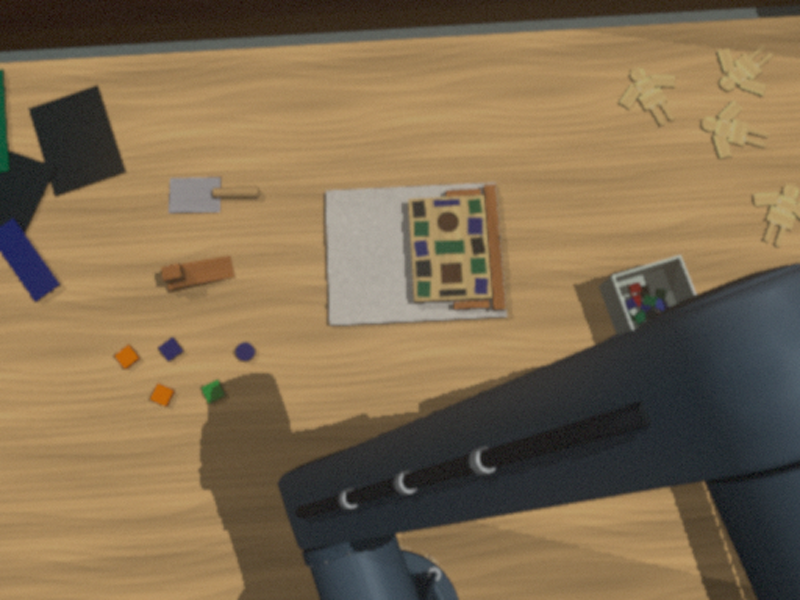

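View pics/scene0.png

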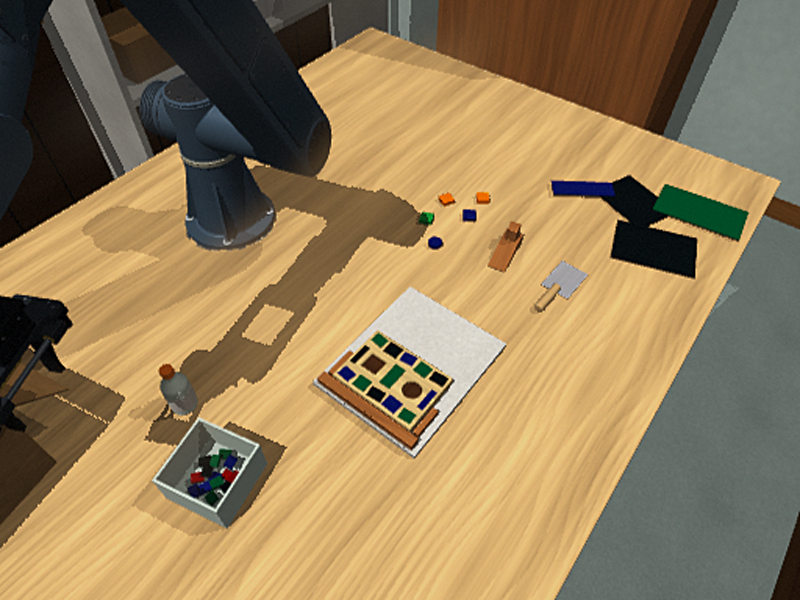

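Top view (800x600): orange squares at (126,356) and (162,395), green square at (213,391), blue square at (171,349) and blue disc at (245,352). The blue square is the only tile-shaped piece that is dark blue, so it should be the tile. The wedge is at (195,273), block on the left and tip on the right. Next I move over them for a close crop.

>>> apply_moves(
  series=[
    {"offset": [20,35,5],"rot": [0,0,0]},
    {"offset": [20,35,5],"rot": [0,0,0]},
    {"offset": [20,35,5],"rot": [0,0,0]},
    {"offset": [20,35,5],"rot": [0,0,0]},
    {"offset": [20,35,5],"rot": [0,0,0]},
    {"offset": [20,35,5],"rot": [0,0,0]},
    {"offset": [20,35,5],"rot": [0,0,0]},
    {"offset": [20,35,5],"rot": [0,0,0]},
    {"offset": [18,84,4],"rot": [0,0,0]},
    {"offset": [18,84,4],"rot": [0,0,0]},
    {"offset": [18,84,4],"rot": [0,0,0]},
    {"offset": [18,84,4],"rot": [0,0,0]},
    {"offset": [18,84,4],"rot": [0,0,0]},
    {"offset": [18,84,4],"rot": [0,0,0]},
    {"offset": [18,84,4],"rot": [0,0,0]},
    {"offset": [18,84,4],"rot": [0,0,0]},
    {"offset": [18,84,4],"rot": [0,0,0]},
    {"offset": [18,84,4],"rot": [0,0,0]},
    {"offset": [18,84,4],"rot": [0,0,0]},
    {"offset": [18,84,4],"rot": [0,0,0]},
  ],
)

```text
time: 3.2
position: [0.4619, 0.2833, 0.2844]
tool_rot: [0.972, 0.234, -0.0, 0.0]
ft_force: [-0.2, 0.2, 0.6]
grip_width: 0.087
grip_force: 0.0
```

```bash
cat > h.py <<'E'
from rig import get_obs, vision, nets, robot, hand_in
import cv2,numpy as np
def cal(c):
    k=vision.calibration(c); return [np.array(k[n],float) for n in 'KRt']
def ray(k,uv,z):
    K,R,t=k; d=R.T@np.linalg.solve(K,[*uv,1.]); o=-R.T@t
    return o+d*(z-o[2])/d[2]
def proj(k,X):
    K,R,t=k; p=K@(R@np.array(X)+t); return p[:2]/p[2]
def yaw():  # angle of tool y in deg
    from scipy.spatial.transform import Rotation as Ro
    v=Ro.from_quat(get_obs()['tool_rot']).as_matrix()[:,1]; return np.degrees(np.arctan2(v[1],v[0]))
def up(im): return cv2.resize(im[:,:,::-1],(800,600),interpolation=cv2.INTER_CUBIC)
def blobs(im,lo,hi,amin=40):
    h=cv2.cvtColor(im,cv2.COLOR_RGB2HSV); m=cv2.inRange(h,lo,hi)
    cs=cv2.findContours(m,cv2.RETR_EXTERNAL,cv2.CHAIN_APPROX_NONE)[0]
    return [c for c in cs if cv2.contourArea(c)>amin]
def rect(k,c,z): # contour -> world min-area rect at height z (mm, deg)
    P=np.array([ray(k,p[0],z)[:2]*1000 for p in c],np.float32)
    (a,s,g)=cv2.minAreaRect(P); return np.round(a,1).tolist(),np.round(s,1).tolist(),round(g,1)
E
python3 - <<'E'
from h import *
o=get_obs();print(o['time'],o['position'],yaw())
k=cal('wrist');im=vision.camera('wrist');cv2.imwrite('pics/w1.png',up(im))
for c in blobs(im,(112,100,30),(130,255,255)):
    print(cv2.boundingRect(c),rect(k,c,.012))
k=cal('top');im=vision.camera('top');cv2.imwrite('pics/t1.png',up(im))
for c in blobs(im,(112,100,30),(130,255,255)):
    print('top',cv2.boundingRect(c),rect(k,c,.012))
E
```

```text
3.2 [0.46187743 0.28330474 0.28436108] -62.97222274513065
(276, 186, 16, 16) ([438.0, 225.8], [24.1, 22.9], 28.2)
(203, 140, 20, 20) ([449.9, 349.7], [25.5, 25.4], 35.1)
top (103, 217, 13, 13) ([447.1, 348.6], [25.1, 26.0], 35.2)
```

View pics/w1.png

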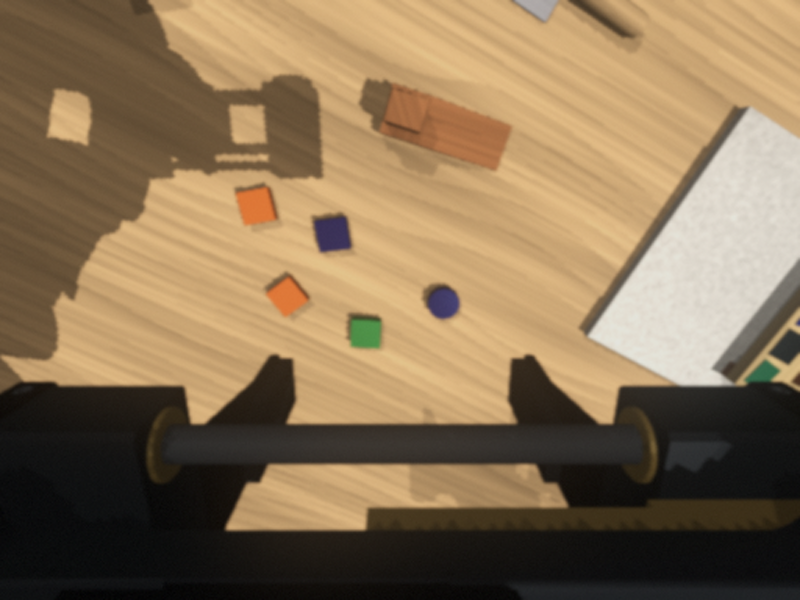

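Wrist crop: dark blue tile at (332,232), disc at (442,302), wedge at (445,128). The squares at (256,205), (288,295) and (365,332) are orange, orange and green. So the tile is confirmed; now I measure the board, plaque and wedge.

Run:
```python
from h import *
k=cal('top');im=vision.camera('top')
h=cv2.cvtColor(im,cv2.COLOR_RGB2HSV)
# board: white region
for c in blobs(im,(0,0,120),(180,45,255),400):
    print('white',cv2.boundingRect(c),rect(k,c,.012))
for c in blobs(im,(5,60,10),(15,255,110),30): print('brown',cv2.boundingRect(c),rect(k,c,.028))
k=cal('wrist');im=vision.camera('wrist')
h=cv2.cvtColor(im,cv2.COLOR_RGB2HSV)
for (u,v) in [(320,94),(270,80),(260,65),(330,40),(200,20),(480,110)]: print(u,v,h[int(v),int(u)])
for c in blobs(im,(3,110,60),(12,255,255),100): print('wedge?',cv2.boundingRect(c),rect(k,c,.01))
# wedge corners picked in the 800-px picture: tip right/left
for p,z in [((512,125),.002),((496,170),.002),((392,84),.052),((433,96),.052),((424,130),.052),((384,122),.052)]:
    print(p,np.round(ray(k,np.array(p)/1.5625,z)*1000,1))
```

```text
white (209, 118, 115, 90) ([588.5, -69.9], [296.7, 238.3], 89.3)
brown (487, 332, 21, 16) ([98.3, -605.6], [28.6, 44.5], 31.6)
brown (417, 199, 11, 10) ([443.2, -470.5], [23.1, 18.8], 50.1)
brown (402, 181, 10, 12) ([493.8, -435.5], [24.3, 28.0], 73.2)
brown (283, 169, 12, 12) ([544.1, -129.6], [29.3, 29.9], 86.3)
brown (103, 169, 10, 18) ([567.0, 348.4], [42.4, 20.3], 19.7)
brown (132, 165, 12, 16) ([578.4, 266.2], [45.8, 21.0], 24.6)
brown (281, 137, 12, 11) ([633.7, -131.4], [29.6, 28.0], 86.3)
brown (299, 119, 24, 80) ([586.1, -192.2], [60.1, 217.2], 84.6)
brown (376, 0, 42, 10) ([1023.2, -477.3], [116.3, 28.7], 86.3)
brown (360, 0, 19, 12) ([1025.0, -399.6], [51.5, 35.1], 86.3)
brown (0, 0, 359, 32) ([1028.6, 145.8], [1026.3, 98.0], 86.3)
320 94 [ 14 136 176]
270 80 [ 12 152 156]
260 65 [ 12 154 167]
330 40 [ 17 106 221]
200 20 [ 17 111 196]
480 110 [ 19  20 221]
wedge? (170, 177, 26, 25) ([374.7, 364.8], [30.4, 30.7], 63.8)
wedge? (150, 120, 25, 24) ([441.9, 423.1], [30.0, 31.5], 37.7)
wedge? (242, 58, 81, 42) ([578.2, 301.0], [38.1, 105.3], 9.8)
(512, 125) [608.5 245.6   2. ]
(496, 170) [569.2 238.8   2. ]
(392, 84) [584.1 351.   52. ]
(433, 96) [590.8 319.2  52. ]
(424, 130) [566.1 314.   52. ]
(384, 122) [557.2 344.6  52. ]
```

View pics/t1.png

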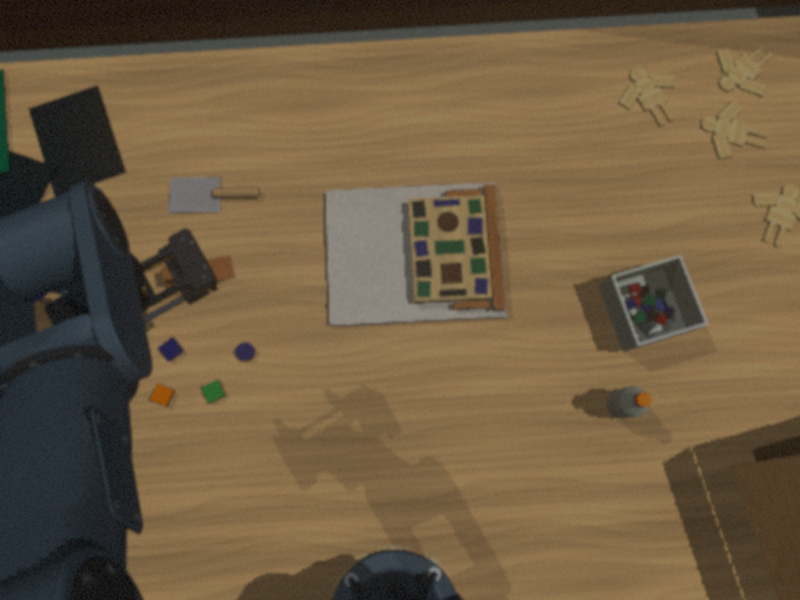

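t1.png: the board spans (325,190) to (508,318), with the pockets at (448,222) round and (452,272) square. Board +x comes out at about -91° and the wedge at about -80°. I go for the disc first.

>>> apply_moves(
  series=[
    {"offset": [-2.4,-5.6,-16],"rot": [0,0,-28]},
    {"offset": [-2.4,-5.6,-16],"rot": [0,0,-28]},
    {"offset": [-2.4,-5.6,-16],"rot": [0,0,-28]},
    {"offset": [-2.4,-5.6,-16],"rot": [0,0,-28]},
    {"offset": [-2.4,-5.6,-16],"rot": [0,0,-28]},
    {"offset": [-2.4,-5.6,-16],"rot": [0,0,-28]},
  ],
)

```text
time: 4.0
position: [0.4395, 0.2258, 0.125]
tool_rot: [1.0, -0.011, 0.0, -0.0]
ft_force: [0.8, -0.6, -0.3]
grip_width: 0.087
grip_force: 0.0
```

Run:
```python
from h import *
o=get_obs();print(o['time'],o['position'],yaw())
k=cal('wrist');im=vision.camera('wrist');cv2.imwrite('pics/w2.png',up(im))
for c in blobs(im,(110,80,20),(132,255,255)):
    print(cv2.boundingRect(c),rect(k,c,.012))
print(nets.spot_point('wrist','disc')[:1])
```

```text
4.0 [0.43953264 0.22581564 0.12504047] -91.20775756634848
(251, 184, 23, 30) ([436.6, 220.7], [18.9, 29.4], 69.4)
(105, 180, 19, 20) ([450.9, 357.5], [16.4, 15.2], 37.3)
[{'centre': [0.4357, 0.2277, 0.0019], 'conf': 0.72}]
```

```bash
cat >> h.py <<'E'
def blue(im,d=12,amin=150):
    a=im.astype(int); m=((a[:,:,2]-a[:,:,0]>d)&(a[:,:,2]-a[:,:,1]>d)).astype(np.uint8)
    return [c for c in cv2.findContours(m,cv2.RETR_EXTERNAL,cv2.CHAIN_APPROX_NONE)[0] if cv2.contourArea(c)>amin]
E
python3 - <<'E'
from h import *
k=cal('wrist');im=vision.camera('wrist')
for d in (5,12,20):
  for c in blue(im,d): print(d,cv2.boundingRect(c),rect(k,c,.012))
E
```

```text
5 (251, 185, 24, 30) ([438.0, 222.2], [21.9, 29.0], 88.9)
5 (107, 173, 33, 34) ([450.1, 350.7], [24.4, 26.4], 33.6)
12 (252, 185, 23, 30) ([438.0, 221.7], [20.9, 29.0], 88.6)
20 (252, 186, 23, 29) ([436.7, 221.1], [19.9, 28.8], 73.9)
```

View pics/w2.png

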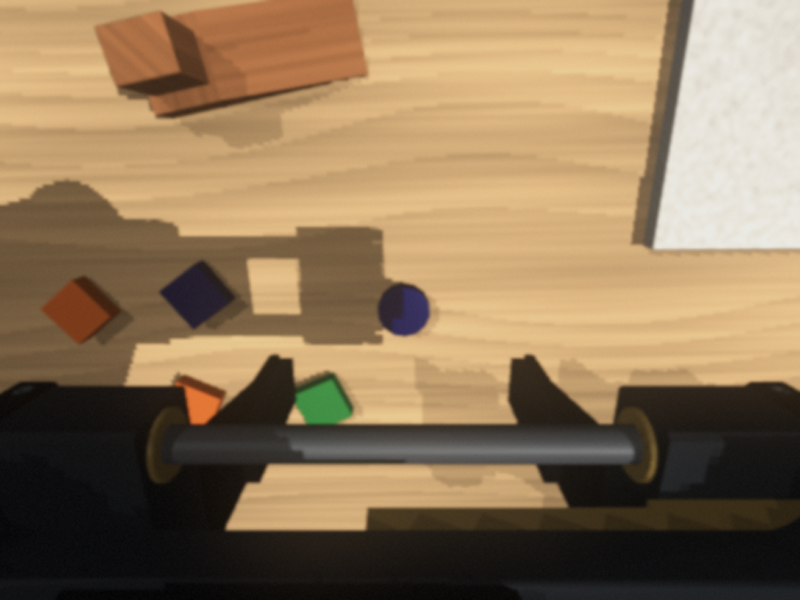

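The disc is at (404,310), between the fingers. Its centre works out to about (438,226) mm. Descend and grip.

>>> apply_moves(
  series=[
    {"offset": [-0.2,0,-5],"rot": [0,0,0]},
    {"offset": [-0.2,0,-8],"rot": [0,0,0]},
    {"offset": [-0.2,0,-9.8],"rot": [0,0,0]},
    {"offset": [-0.2,0,-9.8],"rot": [0,0,0]},
    {"offset": [-0.2,0,-9.8],"rot": [0,0,0]},
  ],
)

```text
time: 4.65
position: [0.4374, 0.227, 0.0275]
tool_rot: [1.0, -0.01, 0.001, -0.0]
ft_force: [-0.2, 0.9, -0.2]
grip_width: 0.0869
grip_force: 0.0
```

>>> apply_moves(
  series=[
    {"offset": [0,0,0],"rot": [0,0,0]},
    {"offset": [0,0,0],"rot": [0,0,0]},
    {"offset": [0,0,0],"rot": [0,0,0]},
    {"offset": [0,0,0],"rot": [0,0,0]},
    {"offset": [0,0,0],"rot": [0,0,0]},
    {"offset": [0,0,0],"rot": [0,0,0]},
    {"offset": [0,0,0],"rot": [0,0,0]},
    {"offset": [0,0,0],"rot": [0,0,0]},
  ],
  hand=0,
  newtons=20,
)

```text
time: 5.45
position: [0.4364, 0.2264, 0.0265]
tool_rot: [1.0, -0.01, -0.0, 0.0]
ft_force: [-0.9, -0.7, 0.5]
grip_width: 0.0312
grip_force: 20.4
```

>>> apply_moves(
  series=[
    {"offset": [0,0,4],"rot": [0,0,0]},
    {"offset": [0,0,9],"rot": [0,0,0]},
    {"offset": [14,-35.6,13.3],"rot": [0,0,0]},
    {"offset": [14,-35.6,13.3],"rot": [0,0,0]},
    {"offset": [14,-35.6,13.3],"rot": [0,0,0]},
    {"offset": [14,-35.6,13.3],"rot": [0,0,0]},
    {"offset": [14,-35.6,13.3],"rot": [0,0,0]},
    {"offset": [14,-35.6,13.3],"rot": [0,0,0]},
    {"offset": [14,-35.6,13.3],"rot": [0,0,0]},
    {"offset": [14,-35.6,13.3],"rot": [0,0,0]},
    {"offset": [14,-35.6,13.3],"rot": [0,0,0]},
    {"offset": [14,-35.6,13.3],"rot": [0,0,0]},
  ],
)

```text
time: 6.65
position: [0.5758, -0.13, 0.159]
tool_rot: [1.0, -0.011, -0.001, -0.001]
ft_force: [-0.8, 0.2, -0.7]
grip_width: 0.0308
grip_force: 20.0
```

Run:
```python
from h import *
o=get_obs();print(o['time'],o['position'],yaw(),o['grip_width'])
k=cal('wrist');im=vision.camera('wrist');cv2.imwrite('pics/w3.png',up(im))
for q in('round_pocket','square_pocket'): print(q,[(d['centre'],d['conf']) for d in nets.spot_point('wrist',q)[:2]])
h=cv2.cvtColor(im,cv2.COLOR_RGB2HSV)
for c in blobs(im,(0,40,10),(15,255,120),300): print(cv2.boundingRect(c),rect(k,c,.034), rect(k,c,.028))
```

```text
6.65 [ 0.57575216 -0.12998299  0.15904326] -91.25167694378464 0.03080075544065266
round_pocket [([0.6352, -0.1286, 0.0269], 0.75)]
square_pocket [([0.5058, -0.0625, 0.014], 0.73), ([0.5876, -0.0708, 0.0132], 0.71)]
(187, 340, 145, 44) ([360.4, -127.5], [170.5, 67.8], 88.9) ([353.6, -127.4], [174.4, 69.3], 88.9)
(408, 297, 102, 60) ([400.2, -364.7], [76.1, 108.2], 49.2) ([394.3, -370.0], [77.8, 110.6], 49.2)
(287, 296, 41, 28) ([440.1, -183.5], [50.7, 29.7], 32.7) ([435.1, -184.7], [51.9, 30.4], 32.7)
(187, 296, 41, 28) ([438.6, -69.7], [47.1, 36.9], 88.9) ([433.6, -68.3], [48.1, 37.8], 88.9)
(1, 268, 131, 102) ([417.8, 95.1], [135.5, 136.0], 9.3) ([412.3, 100.3], [138.5, 139.1], 9.3)
(317, 246, 138, 34) ([495.4, -265.5], [149.8, 37.2], 86.4) ([491.6, -268.5], [153.2, 38.0], 86.4)
(472, 245, 40, 32) ([496.6, -379.6], [48.9, 34.5], 82.3) ([492.9, -385.2], [50.0, 35.3], 82.3)
(0, 244, 54, 42) ([503.1, 128.3], [41.6, 63.5], 12.7) ([499.5, 134.2], [42.5, 64.9], 12.7)
(278, 240, 35, 33) ([505.0, -168.3], [36.5, 38.2], 88.9) ([501.4, -169.2], [37.4, 39.1], 88.9)
(202, 231, 37, 41) ([507.5, -92.9], [32.5, 52.1], 60.7) ([504.1, -92.0], [33.2, 53.3], 60.7)
(237, 208, 42, 25) ([548.7, -130.7], [42.2, 25.2], 82.7) ([546.2, -130.7], [43.1, 25.8], 82.7)
(238, 114, 37, 38) ([633.9, -129.6], [33.1, 33.4], 88.8) ([633.3, -129.6], [33.9, 34.1], 88.8)
```

View pics/w3.png

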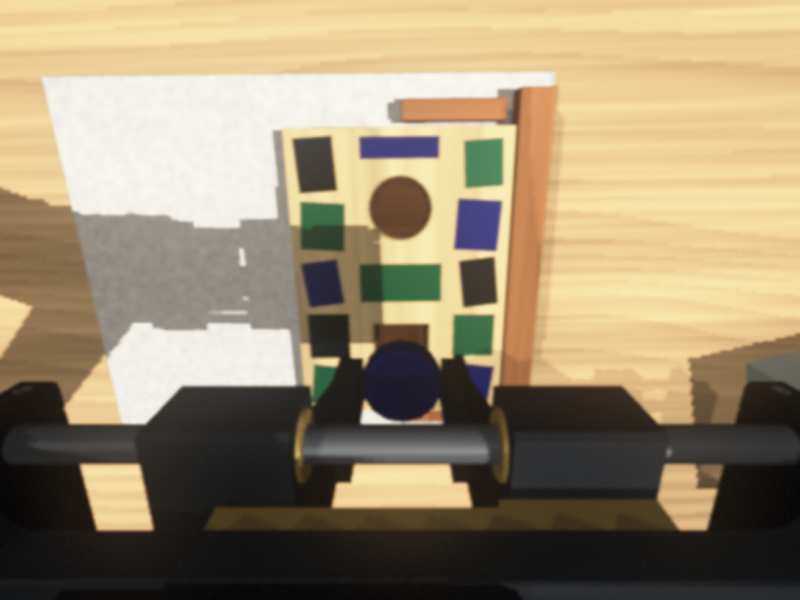

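The disc is held at (402,381) and the round pocket is at (401,208). Next I work out the disc's offset in the hand, using the same camera to cancel calibration bias.

Run:
```python
from h import *
k=cal('wrist'); p=get_obs()['position']
s=1.5625
print(ray(k,(402/s,380.5/s),p[2]-.027+.012)-p, [ray(k,((402+d)/s,380.5/s),p[2]-.015)[1]-p[1] for d in(-39,39)])
print(ray(k,(401/s,208/s),.034), 'batten edges', ray(k,(520/s,200/s),.030),ray(k,(503/s,380/s),.030))
print('plaque corners',ray(k,(283/s,130/s),.034),ray(k,(516/s,125/s),.034))
```

```text
[ 0.00328747  0.00022111 -0.015     ] [np.float64(0.015414606426979019), np.float64(-0.014965030021891867)]
[ 0.63293067 -0.12784106  0.034     ] batten edges [ 0.63591238 -0.19834933  0.03      ] [ 0.51717597 -0.19453437  0.03      ]
plaque corners [ 0.6768678  -0.06284851  0.034     ] [ 0.67709858 -0.19248325  0.034     ]
```

>>> apply_moves(
  series=[
    {"offset": [5.5,0.1,0],"rot": [0,0,0]},
    {"offset": [5.5,0.1,-4],"rot": [0,0,0]},
    {"offset": [5.5,0.1,-8],"rot": [0,0,0]},
    {"offset": [5.5,0.1,-8.7],"rot": [0,0,0]},
    {"offset": [5.5,0.1,-8.7],"rot": [0,0,0]},
  ],
)

```text
time: 7.3
position: [0.6296, -0.1267, 0.071]
tool_rot: [1.0, -0.009, -0.002, -0.001]
ft_force: [0.5, 0.5, -0.6]
grip_width: 0.0302
grip_force: 20.0
```

Run:
```python
from h import *
o=get_obs();print(o['time'],o['position'],yaw())
k=cal('wrist');im=vision.camera('wrist')
cv2.imwrite('pics/w4.png',cv2.resize(im[150:330,160:360,::-1],(800,600*180*4//600),interpolation=cv2.INTER_CUBIC))
for z,n in((o['position'][2]-.015,'disc'),(.034,'pocket')):print(n,proj(k,[.6333,-.129,z]))
```

```text
7.3 [ 0.62963072 -0.12669397  0.07099248] -91.04620303046768
disc [261.43068319 242.89353826]
pocket [261.02871422 227.53544511]
```

View pics/w4.png

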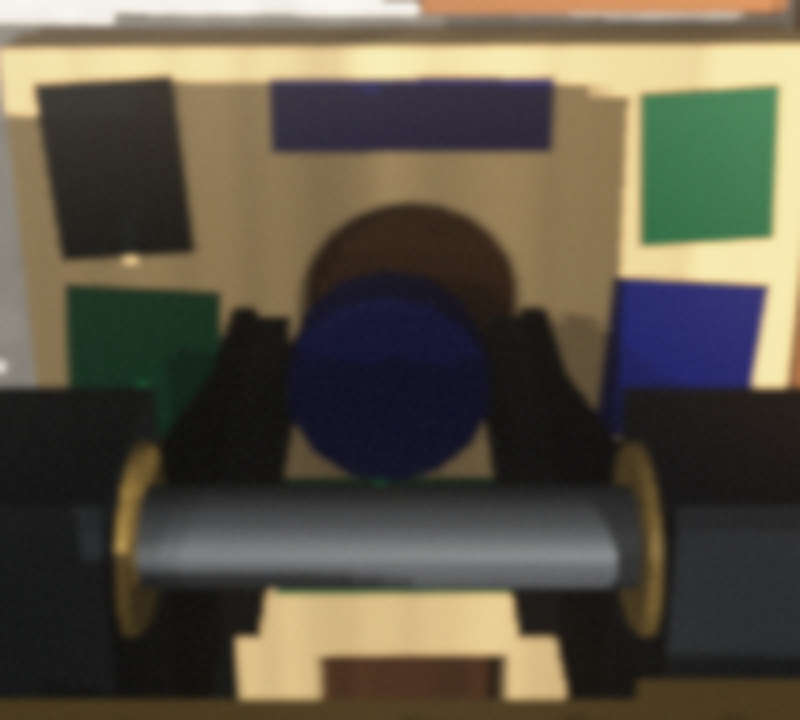

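Crop w4: the disc centre is at (389,374), or px (257.3,243.5). The pocket's sides are at columns 308 and 515 and its top at row 202, so the pocket centre is about 5 px right of the disc.

Run:
```python
from h import *
from scipy.optimize import least_squares
k=cal('wrist');p=get_obs()['position']
d=ray(k,(257.25,243.5),p[2]-.015); print('disc',d*1000, (d-p)*1000)
th=np.linspace(0,2*np.pi,180)
def f(c):
    q=np.array([proj(k,[c[0]+.0185*np.cos(t),c[1]+.0185*np.sin(t),.034]) for t in th])
    return [q[:,0].min()-(160+308/4),q[:,0].max()-(160+515/4),q[:,1].min()-(150+202/4)]
r=least_squares(f,[.633,-.129],diff_step=1e-4);print(r.x*1000,r.fun)
```

```text
disc [ 634.4865855  -127.33236142   57.81650829] [  3.32040104   0.21394945 -15.        ]
[ 635.25777912 -131.20544557] [-1.05169955  1.04996108  0.06288494]
```

>>> apply_moves(
  series=[
    {"offset": [0.1,-0.4,0],"rot": [0,0,0]},
    {"offset": [0.1,-0.4,0],"rot": [0,0,0]},
    {"offset": [0.1,-0.4,-0.7],"rot": [0,0,0]},
    {"offset": [0.1,-0.4,-1.2],"rot": [0,0,0]},
    {"offset": [0.1,-0.4,-1.5],"rot": [0,0,0]},
    {"offset": [0.1,-0.4,-1.5],"rot": [0,0,0]},
  ],
)

```text
time: 7.95
position: [0.6318, -0.1324, 0.0568]
tool_rot: [1.0, -0.01, -0.001, -0.0]
ft_force: [0.0, -0.9, -1.0]
grip_width: 0.0308
grip_force: 20.0
```

Run:
```python
from h import *
o=get_obs();print(o['time'],o['position'],yaw(),o['ft_force'],o['moment'])
k=cal('wrist');im=vision.camera('wrist')
cv2.imwrite('pics/w5.png',cv2.resize(im[150:330,160:360,::-1],(800,720),interpolation=cv2.INTER_CUBIC)[:600])
```

```text
7.95 [ 0.63181557 -0.13235117  0.05676538] -91.14519429187987 [ 0.04526705 -0.86155722 -1.00484052] [ 0.01879771 -0.00660581  0.02968634]
```

View pics/w5.png

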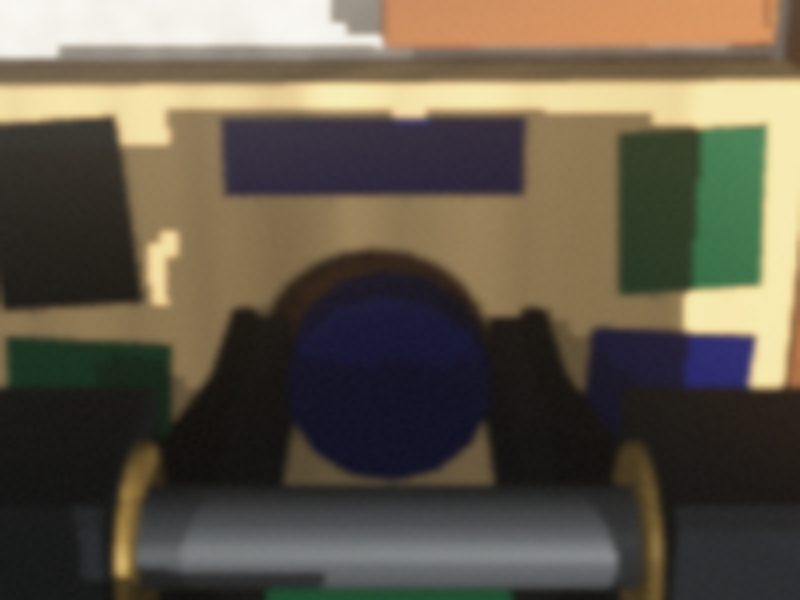

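Crop w5: the pocket is centred at column 378 and the disc at 389, so it is about 2 mm too far right, with no contact force. I shift by +2 mm in y and then release.

>>> apply_moves(
  series=[
    {"offset": [0,0.2,0],"rot": [0,0,0]},
    {"offset": [0,0.2,0],"rot": [0,0,0]},
  ],
)

```text
time: 8.2
position: [0.6325, -0.1302, 0.0576]
tool_rot: [1.0, -0.01, 0.0, -0.0]
ft_force: [-1.2, -0.1, 0.9]
grip_width: 0.0311
grip_force: 20.0
```

Run:
```python
from h import *
from scipy.optimize import least_squares
o=get_obs();print(o['time'],o['position'],o['ft_force'])
k=cal('wrist');p=o['position'];im=vision.camera('wrist')
h=cv2.cvtColor(im,cv2.COLOR_RGB2HSV)
r=210+8  # crop row ~280: scan
a=im[222].astype(int); print('row222',[(i,*a[i]) for i in range(222,292,2)])
d=ray(k,(257.25,243.5),p[2]-.015)
th=np.linspace(0,2*np.pi,180)
q=np.array([proj(k,[d[0]+.0185*np.cos(t),d[1]+.0185*np.sin(t),.034]) for t in th]); print('concentric pocket top row',q[:,1].min(),'cols',q[:,0].min(),q[:,0].max())
c=im[195:235,257].astype(int); print([(195+i,*c[i]) for i in range(0,40,2)])
```

```text
8.2 [ 0.6324521  -0.13024624  0.05760599] [-1.23685033 -0.07891661  0.90299505]
row222 [(222, np.int64(137), np.int64(115), np.int64(81)), (224, np.int64(133), np.int64(112), np.int64(78)), (226, np.int64(132), np.int64(111), np.int64(77)), (228, np.int64(129), np.int64(109), np.int64(75)), (230, np.int64(126), np.int64(107), np.int64(75)), (232, np.int64(117), np.int64(98), np.int64(69)), (234, np.int64(84), np.int64(70), np.int64(48)), (236, np.int64(52), np.int64(40), np.int64(28)), (238, np.int64(45), np.int64(34), np.int64(25)), (240, np.int64(48), np.int64(35), np.int64(27)), (242, np.int64(42), np.int64(33), np.int64(33)), (244, np.int64(32), np.int64(28), np.int64(38)), (246, np.int64(30), np.int64(27), np.int64(40)), (248, np.int64(30), np.int64(26), np.int64(39)), (250, np.int64(29), np.int64(26), np.int64(39)), (252, np.int64(29), np.int64(27), np.int64(39)), (254, np.int64(29), np.int64(26), np.int64(39)), (256, np.int64(29), np.int64(26), np.int64(38)), (258, np.int64(28), np.int64(25), np.int64(37)), (260, np.int64(29), np.int64(26), np.int64(37)), (262, np.int64(31), n
[... 1106 characters left out ...]
64(88)), (207, np.int64(148), np.int64(125), np.int64(88)), (209, np.int64(148), np.int64(124), np.int64(87)), (211, np.int64(137), np.int64(115), np.int64(80)), (213, np.int64(76), np.int64(60), np.int64(42)), (215, np.int64(53), np.int64(39), np.int64(28)), (217, np.int64(44), np.int64(32), np.int64(30)), (219, np.int64(31), np.int64(27), np.int64(38)), (221, np.int64(30), np.int64(28), np.int64(38)), (223, np.int64(27), np.int64(25), np.int64(39)), (225, np.int64(30), np.int64(29), np.int64(53)), (227, np.int64(26), np.int64(23), np.int64(51)), (229, np.int64(26), np.int64(24), np.int64(51)), (231, np.int64(26), np.int64(25), np.int64(52)), (233, np.int64(26), np.int64(25), np.int64(52))]
```

>>> apply_moves(
  series=[
    {"offset": [-0.1,0,-0.1],"rot": [0,0,0]},
    {"offset": [-0.1,0,-0.1],"rot": [0,0,0]},
  ],
)

```text
time: 8.45
position: [0.6313, -0.1305, 0.0565]
tool_rot: [1.0, -0.01, -0.0, -0.0]
ft_force: [0.2, 0.1, -1.3]
grip_width: 0.0308
grip_force: 20.0
```

>>> apply_moves(
  series=[
    {"offset": [0,0,0],"rot": [0,0,0]},
    {"offset": [0,0,0],"rot": [0,0,0]},
    {"offset": [0,0,0],"rot": [0,0,0]},
    {"offset": [0,0,4],"rot": [0,0,0]},
    {"offset": [-6,0,8],"rot": [0,0,0]},
    {"offset": [-6,0,8],"rot": [0,0,0]},
    {"offset": [-6,0,8],"rot": [0,0,0]},
  ],
  hand=0.6,
)

```text
time: 9.15
position: [0.5697, -0.1304, 0.1385]
tool_rot: [1.0, -0.01, 0.0, 0.0]
ft_force: [0.6, -0.1, 0.4]
grip_width: 0.0519
grip_force: 0.0
```

Run:
```python
from h import *
o=get_obs();print(o['time'],o['position'],o['ft_force'])
k=cal('wrist');im=vision.camera('wrist');cv2.imwrite('pics/w6.png',up(im))
for c in blue(im,8): print(cv2.boundingRect(c),rect(k,c,.040))
```

```text
9.15 [ 0.5697419  -0.13037036  0.1385184 ] [ 0.63762921 -0.07381562  0.42392541]
(189, 165, 26, 30) ([591.4, -82.3], [25.0, 19.1], 6.1)
(294, 122, 32, 35) ([624.5, -174.6], [24.0, 27.9], 85.7)
(237, 111, 38, 38) ([633.3, -130.0], [30.6, 29.8], 88.9)
(228, 78, 54, 14) ([668.2, -129.9], [41.9, 9.6], 88.8)
```

View pics/w6.png

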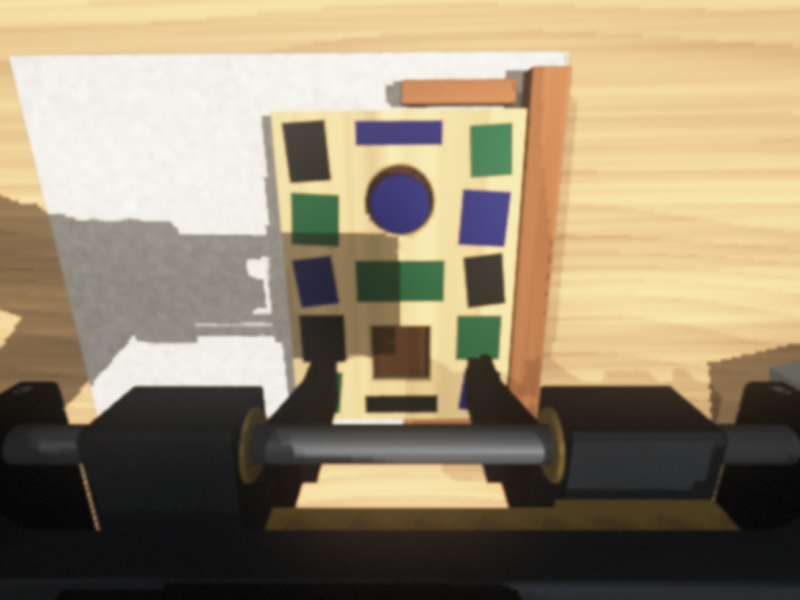

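w6: the disc sits inside the round pocket at (400,202), and the square pocket is at (402,351). Now the tile.

>>> apply_moves(
  series=[
    {"offset": [-12.1,48.1,2],"rot": [0,0,36]},
    {"offset": [-12.1,48.1,2],"rot": [0,0,36]},
    {"offset": [-12.1,48.1,2],"rot": [0,0,36]},
    {"offset": [-12.1,48.1,2],"rot": [0,0,36]},
    {"offset": [-12.1,48.1,2],"rot": [0,0,36]},
    {"offset": [-12.1,48.1,2],"rot": [0,0,36]},
    {"offset": [-12.1,48.1,2],"rot": [0,0,36]},
    {"offset": [-12.1,48.1,2],"rot": [0,0,36]},
    {"offset": [-12.1,48.1,2],"rot": [0,0,36]},
    {"offset": [-12.1,48.1,2],"rot": [0,0,36]},
    {"offset": [-12.1,48.1,-4],"rot": [0,0,36]},
    {"offset": [-12.1,48.1,-4],"rot": [0,0,36]},
    {"offset": [-12.1,48.1,-4],"rot": [0,0,36]},
    {"offset": [-12.1,48.1,-4],"rot": [0,0,36]},
  ],
  hand=0.68,
)

```text
time: 10.6
position: [0.4513, 0.3499, 0.0966]
tool_rot: [0.954, 0.299, -0.0, 0.0]
ft_force: [-0.1, -1.4, -0.1]
grip_width: 0.0591
grip_force: 0.0
```

Run:
```python
from h import *
o=get_obs();print(o['time'],o['position'],yaw(),o['grip_width'])
k=cal('wrist');im=vision.camera('wrist');cv2.imwrite('pics/w7.png',up(im))
for d in (5,9):
  for c in blue(im,d): print(d,cv2.boundingRect(c),rect(k,c,.012))
print([(d['centre'],d['conf']) for d in nets.spot_point('wrist','tile')])
# square pocket from w6-like pose is stored only as picture: none
```

```text
10.6 [0.45128116 0.349935   0.09664457] -55.22223456672366 0.05905622102868138
5 (239, 193, 34, 33) ([449.9, 350.5], [28.9, 28.3], 34.8)
9 (239, 193, 34, 33) ([449.9, 350.5], [28.9, 28.2], 34.8)
[([0.4423, 0.424, 0.0011], 0.91), ([0.3725, 0.2768, 0.004], 0.9), ([0.4453, 0.3474, -0.0027], 0.68), ([0.3736, 0.3669, 0.0041], 0.55)]
```

>>> apply_moves(
  series=[
    {"offset": [0,0,-4],"rot": [0,0,0]},
    {"offset": [0,0,-7],"rot": [0,0,0]},
    {"offset": [0,0,-7],"rot": [0,0,0]},
    {"offset": [0,0,-7],"rot": [0,0,0]},
  ],
)

```text
time: 11.1
position: [0.4513, 0.3502, 0.0276]
tool_rot: [0.954, 0.299, 0.001, -0.0]
ft_force: [-0.2, 0.9, 0.7]
grip_width: 0.0594
grip_force: 0.0
```

>>> apply_moves(
  series=[
    {"offset": [0,0,0],"rot": [0,0,0]},
    {"offset": [0,0,0],"rot": [0,0,0]},
    {"offset": [0,0,0],"rot": [0,0,0]},
    {"offset": [0,0,0],"rot": [0,0,0]},
    {"offset": [0,0,0],"rot": [0,0,0]},
    {"offset": [0,0,0],"rot": [0,0,0]},
    {"offset": [0,0,0],"rot": [0,0,0]},
  ],
  hand=0,
  newtons=20,
)

```text
time: 11.8
position: [0.4506, 0.3506, 0.0271]
tool_rot: [0.954, 0.3, 0.0, -0.0]
ft_force: [-1.0, -0.0, 5.2]
grip_width: 0.0297
grip_force: 20.0
```

>>> apply_moves(
  series=[
    {"offset": [0,0,4],"rot": [0,0,0]},
    {"offset": [0,0,9],"rot": [0,0,0]},
    {"offset": [4,-48,13],"rot": [0,0,-36]},
    {"offset": [4,-48,13],"rot": [0,0,-36]},
    {"offset": [4,-48,13],"rot": [0,0,-36]},
    {"offset": [4,-48,13],"rot": [0,0,-36]},
    {"offset": [4,-48,13],"rot": [0,0,-36]},
    {"offset": [4,-48,13],"rot": [0,0,-36]},
    {"offset": [4,-48,13],"rot": [0,0,-36]},
    {"offset": [4,-48,13],"rot": [0,0,-36]},
    {"offset": [4,-48,13],"rot": [0,0,-36]},
    {"offset": [4,-48,13],"rot": [0,0,-36]},
    {"offset": [4,-48,13],"rot": [0,0,-36]},
    {"offset": [4,-48,13],"rot": [0,0,-36]},
    {"offset": [4,-48,13],"rot": [0,0,-36]},
  ],
)

```text
time: 13.3
position: [0.4895, -0.1282, 0.1561]
tool_rot: [1.0, -0.01, -0.001, -0.001]
ft_force: [0.0, -0.1, -0.2]
grip_width: 0.0298
grip_force: 20.0
```

Run:
```python
from h import *
o=get_obs();print(o['time'],o['position'],yaw(),o['grip_width'])
k=cal('wrist');im=vision.camera('wrist');cv2.imwrite('pics/w8.png',up(im))
print([(d['centre'],d['conf']) for d in nets.spot_point('wrist','square_pocket')[:2]])
for c in blobs(im,(0,40,10),(15,255,140),300):
    b=cv2.boundingRect(c)
    if b[1]<200 and b[2]<80: print('pocket?',b,rect(k,c,.034))
for c in blue(im,8):
    b=cv2.boundingRect(c); print('blue',b,rect(k,c,.040),rect(k,c,o['position'][2]-.015))
```

```text
13.3 [ 0.48946893 -0.12821429  0.15607609] -91.09872558528455 0.02979775904561572
[([0.5481, -0.1261, 0.027], 0.81)]
pocket? (239, 118, 36, 38) ([544.4, -128.1], [32.0, 33.1], 90.0)
blue (296, 149, 26, 30) ([519.5, -175.1], [19.9, 25.9], 82.5) ([541.4, -157.2], [12.1, 15.7], 82.5)
blue (187, 67, 28, 36) ([589.3, -81.8], [26.1, 19.9], 6.3) ([583.7, -100.7], [15.8, 12.1], 6.3)
blue (296, 18, 34, 41) ([622.5, -174.4], [24.1, 28.3], 85.9) ([603.9, -156.8], [14.6, 17.2], 85.9)
blue (237, 4, 40, 45) ([631.7, -129.8], [31.1, 30.9], 88.9) ([609.5, -129.8], [18.9, 18.7], 88.9)
```

>>> apply_moves(
  series=[
    {"offset": [5.4,0.1,0],"rot": [0,0,0]},
    {"offset": [5.4,0.1,-4],"rot": [0,0,0]},
    {"offset": [5.4,0.1,-8],"rot": [0,0,0]},
    {"offset": [5.4,0.1,-8.4],"rot": [0,0,0]},
    {"offset": [5.4,0.1,-8.4],"rot": [0,0,0]},
  ],
)

```text
time: 13.9
position: [0.5433, -0.1271, 0.0717]
tool_rot: [1.0, -0.009, -0.002, -0.001]
ft_force: [-0.3, -0.2, 0.3]
grip_width: 0.0297
grip_force: 20.0
```

```bash
cat > m.py <<'E'
from h import *
import sys
o=get_obs();p=o['position'];print(o['time'],p,yaw(),o['ft_force'])
k=cal('wrist');im=vision.camera('wrist');a=im.astype(float)
cv2.imwrite('pics/'+sys.argv[1],cv2.resize(im[150:330,160:360,::-1],(800,720),interpolation=cv2.INTER_CUBIC)[:600])
b=a[:,:,2]-a[:,:,0]   # blue excess
g=a.sum(2)
for r in (215,220,225,232,238,244): print(r,'g',g[r,205:310:3].astype(int).tolist(),'\n   b-r',b[r,205:310:3].astype(int).tolist())
print('col257 g',g[180:275:3,257].astype(int).tolist(),'\n b',b[180:275:3,257].astype(int).tolist())
E
python3 m.py w9.png
```

```text
13.9 [ 0.5433416  -0.1270652   0.07171825] -91.05165341462526 [-0.28534479 -0.18996097  0.31716525]
215 g [79, 68, 221, 339, 336, 328, 338, 345, 339, 308, 161, 95, 102, 107, 114, 106, 106, 107, 106, 107, 107, 101, 100, 101, 108, 114, 113, 267, 345, 345, 330, 327, 331, 331, 325] 
   b-r [-6, -6, -37, -57, -57, -56, -57, -59, -57, -53, -28, -20, -25, -26, -25, -26, -25, -24, -23, -23, -24, -24, -23, -24, -25, -25, -25, -46, -59, -59, -57, -57, -56, -57, -56]
220 g [72, 76, 188, 338, 337, 327, 334, 343, 337, 311, 164, 87, 100, 99, 108, 105, 104, 103, 103, 100, 96, 89, 97, 100, 105, 110, 113, 276, 347, 340, 333, 328, 332, 327, 324] 
   b-r [-6, -4, -29, -57, -56, -55, -56, -58, -58, -53, -26, -16, -20, -22, -23, -23, -23, -22, -22, -22, -23, -22, -20, -22, -23, -25, -25, -48, -59, -58, -57, -56, -56, -56, -55]
225 g [70, 72, 165, 334, 335, 308, 311, 338, 335, 287, 84, 81, 73, 81, 79, 77, 76, 79, 71, 79, 79, 77, 84, 73, 81, 83, 90, 203, 256, 288, 322, 328, 309, 322, 324] 
   b-r [-4, -4, -26, -56, -56, -53, -53, -59, -57, -46, 12, 13, 12, 15, 14, 14, 14, 13, 15, 14, 14, 14, 14, 14, 13, 5,
[... 573 characters left out ...]
30, 29, 30, 29, 29, 29, 31, 32, 31, 30, 27, 28, 28, 24, -4, -5, -7, -7, -8, -19, -39, -40, -39]
244 g [243, 234, 225, 89, 57, 53, 65, 60, 58, 63, 73, 71, 78, 79, 75, 73, 75, 73, 71, 79, 77, 76, 80, 80, 76, 73, 70, 68, 67, 67, 62, 71, 169, 232, 233] 
   b-r [-41, -39, -37, -12, -4, -3, -4, -3, -3, 2, 17, 19, 19, 19, 18, 19, 18, 19, 18, 18, 19, 19, 19, 18, 19, 13, -5, -5, -4, -6, -7, -7, -28, -39, -40]
col257 g [138, 135, 284, 337, 334, 334, 332, 336, 328, 192, 109, 103, 110, 105, 90, 80, 84, 95, 91, 87, 78, 75, 73, 78, 81, 72, 77, 76, 81, 85, 88, 123] 
 b [-3, -3, -46, -56, -57, -56, -56, -55, -56, -36, -25, -24, -23, -25, 2, 14, 20, 31, 32, 30, 21, 20, 19, 19, 19, 19, 18, 19, 17, 17, 12, -2]
```

View pics/w9.png

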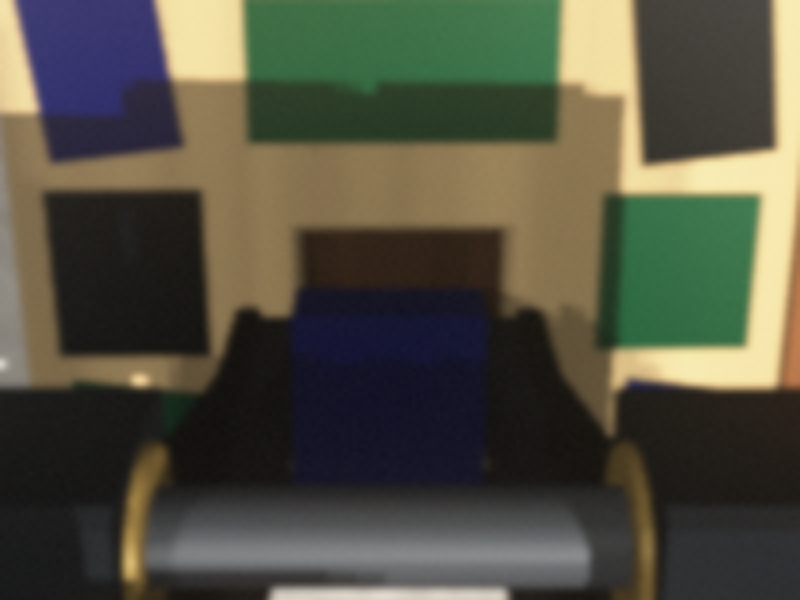

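w9 crop: the tile's top face spans columns 294–488 with its far top edge at row 316. The pocket's far edge is at row 229, spanning columns 301–502.

Run:
```python
from h import *
k=cal('wrist');p=get_obs()['position'];print(p)
c=lambda u,v:(160+u/4,150+v/4)
for z in (p[2]-.015,):
  A=ray(k,c(296,316),z);B=ray(k,c(488,316),z);print('tile far edge',A*1e3,B*1e3,'centre',((A+B)/2-[.015,0,0])*1e3)
  A=ray(k,c(295,289),z-.012);B=ray(k,c(487,289),z-.012);print('tile bottom far edge',A*1e3,B*1e3,((A+B)/2-[.015,0,0])*1e3)
A=ray(k,c(301,229),.034);B=ray(k,c(503,229),.034);print('pocket far edge',A*1e3,B*1e3,'centre',((A+B)/2-[.0175,0,0])*1e3)
```

```text
[ 0.54449384 -0.12783107  0.07310664]
tile far edge [ 557.73556118 -113.8565574    58.10663933] [ 557.22645081 -142.5655251    58.10663933] centre [ 542.481006   -128.21104125   58.10663933]
tile bottom far edge [ 556.89191218 -112.72993892   46.10663933] [ 556.34674247 -143.40875822   46.10663933] [ 541.61932733 -128.06934857   46.10663933]
pocket far edge [ 562.56548901 -113.03733839   34.        ] [ 561.95841199 -147.04759448   34.        ] centre [ 544.7619505  -130.04246643   34.        ]
```

>>> apply_moves(
  series=[
    {"offset": [0.2,-0.1,0],"rot": [0,0,0]},
    {"offset": [0.2,-0.1,-0.5],"rot": [0,0,0]},
    {"offset": [0.2,-0.1,-0.9],"rot": [0,0,0]},
    {"offset": [0.2,-0.1,-0.9],"rot": [0,0,0]},
    {"offset": [0.2,-0.1,-0.9],"rot": [0,0,0]},
  ],
)

```text
time: 14.45
position: [0.5463, -0.1296, 0.0637]
tool_rot: [1.0, -0.01, 0.0, -0.0]
ft_force: [0.4, 0.0, 0.1]
grip_width: 0.03
grip_force: 20.0
```

```bash
cat > m.py <<'E'
from h import *
o=get_obs();print(o['time'],o['position'],yaw(),o['ft_force'])
k=cal('wrist');a=vision.camera('wrist').astype(float);p=get_obs()['position']
b=a[:,:,2]-a[:,:,0];g=a.sum(2)
def cross(v,i0,th):  # subpixel crossings
    s=v-th; j=np.where(s[:-1]*s[1:]<0)[0]; return [round(float(i0+i+s[i]/(s[i]-s[i+1])),1) for i in j]
cg=np.median(g[190:260,250:265],axis=1);cb=np.median(b[190:260,250:265],axis=1)
pr=[x for x in cross(cg,190,215)]; tr=cross(cb,190,-5)
print('rows: pocket/dark edges',pr,'tile start',tr)
if pr and tr:
    r=[x for x in pr if x<tr[0]][-1]; row=int((r+tr[0])/2+.5)
    ge=np.median(g[row-1:row+1,205:310],axis=0); print('gap row',row,'pocket cols',cross(ge,205,215))
    tb=np.median(b[236:242,205:310],axis=0); tc=cross(tb,205,12); print('tile cols',tc)
    P=[ray(k,(c,r),.034) for c in (cross(ge,205,215)[-2:])]; pc=(P[0]+P[1])/2-[.0175,0,0]
    T=[ray(k,(c,tr[0]),p[2]-.027) for c in (tc[0],tc[-1])]; tcn=(T[0]+T[1])/2-[.015,0,0]
    T2=[ray(k,(c,240),p[2]-.015) for c in (tc[0],tc[-1])]; 
    print('pocket',pc*1e3,'tile x',tcn*1e3,'tile y',(T2[0]+T2[1])[1]*500,'width',(P[0]-P[1])[1]*1e3,(T2[0]-T2[1])[1]*1e3)
E
python3 m.py
```

```text
14.45 [ 0.54630718 -0.12959788  0.06368245] -91.15187096935136 [0.36107519 0.01197161 0.07115504]
rows: pocket/dark edges [193.7, 215.8] tile start [192.2, 221.6]Traceback (most recent call last):
  File "m.py", line 11, in <module>
    r=[x for x in pr if x<tr[0]][-1]; row=int((r+tr[0])/2+.5)
      ~~~~~~~~~~~~~~~~~~~~~~~~~~^^^^
IndexError: list index out of range
```

```bash
sed -i 's/\[190:260,/[200:260,/g; s/cross(cg,190/cross(cg,200/; s/cross(cb,190/cross(cb,200/' m.py; python3 m.py
```

```text
14.5 [ 0.54636107 -0.12962183  0.06366158] -91.15164900113496 [ 0.36101657 -0.65324172  0.2929946 ]
rows: pocket/dark edges [215.9] tile start [221.6]
gap row 219 pocket cols [228.6, 282.2, 307.4]
tile cols [232.6, 281.2]
pocket [ 543.82190178 -153.83855395   34.        ] tile x [ 543.95783599 -129.35603359   36.65860494] tile y -129.23133741085462 width 16.239698225140568 29.457664202479943
```

>>> apply_moves(
  series=[
    {"offset": [0,0.1,0],"rot": [0,0,0]},
    {"offset": [0,0.1,-0.3],"rot": [0,0,0]},
    {"offset": [0,0.1,-0.6],"rot": [0,0,0]},
    {"offset": [0,0.1,-0.6],"rot": [0,0,0]},
  ],
)

```text
time: 14.95
position: [0.546, -0.1284, 0.057]
tool_rot: [1.0, -0.01, -0.001, -0.0]
ft_force: [0.4, 0.5, 0.2]
grip_width: 0.0297
grip_force: 20.0
```

```bash
sed -i 's/cross(ge,205,215)\[-2:\]/cross(ge,205,215)[:2]/' m.py; python3 m.py
```

```text
14.95 [ 0.54601338 -0.12835698  0.05696457] -91.13759012504683 [0.3519718  0.54909077 0.17013197]
rows: pocket/dark edges [219.4] tile start [221.7]
gap row 221 pocket cols [230.1, 284.7]
tile cols [232.8, 281.0]
pocket [ 544.33902342 -128.47008239   34.        ] tile x [ 543.61282069 -128.09230127   30.14947594] tile y -127.97649483034027 width 33.94829860367192 29.17903514721017
```

>>> apply_moves(
  series=[
    {"offset": [0,0,0],"rot": [0,0,0]},
    {"offset": [0,0,0],"rot": [0,0,0]},
    {"offset": [0,0,0],"rot": [0,0,0]},
    {"offset": [0,0,4],"rot": [0,0,0]},
    {"offset": [-6,0,8],"rot": [0,0,0]},
    {"offset": [-6,0,8],"rot": [0,0,0]},
    {"offset": [-6,0,8],"rot": [0,0,0]},
  ],
  hand=0.6,
)

```text
time: 15.7
position: [0.4844, -0.1281, 0.1392]
tool_rot: [1.0, -0.01, -0.0, 0.0]
ft_force: [0.2, 0.1, 0.0]
grip_width: 0.0521
grip_force: 0.0
```

Run:
```python
from h import *
o=get_obs();print(o['time'],o['position'],o['ft_force'])
k=cal('wrist');im=vision.camera('wrist');cv2.imwrite('pics/w10.png',up(im))
for c in blue(im,8): print(cv2.boundingRect(c),rect(k,c,.040))
for q in('disc','tile'): print(q,[(np.round(d['centre'],4).tolist(),d['conf']) for d in nets.spot_point('wrist',q)[:2]])
b=(im.astype(int)[:,:,2]-im[:,:,0]); g=im.astype(int).sum(2)
print('col257', g[100:165:2,257].tolist(), b[100:165:2,257].tolist())
```

```text
15.7 [ 0.48441981 -0.12808234  0.13917642] [0.19541841 0.10963644 0.02500816]
(299, 146, 28, 32) ([520.0, -175.3], [20.0, 25.8], 82.2)
(238, 115, 37, 37) ([545.0, -128.0], [30.0, 29.3], 88.8)
(181, 57, 31, 39) ([589.7, -82.2], [26.0, 20.1], 6.1)
(299, 3, 37, 45) ([622.8, -174.6], [24.2, 28.3], 85.9)
(235, 0, 43, 37) ([628.5, -129.8], [31.0, 23.3], 88.8)
disc [([0.6315, -0.127, 0.0274], 0.97)]
tile [([0.5454, -0.1275, 0.0257], 0.96)]
col257 [608, 608, 605, 609, 606, 569, 352, 187, 216, 227, 228, 223, 224, 222, 224, 225, 218, 222, 223, 216, 213, 218, 217, 214, 216, 207, 212, 430, 582, 603, 601, 597, 584] [-81, -81, -81, -80, -80, -84, -63, -7, 47, 56, 55, 56, 56, 55, 55, 55, 55, 55, 56, 56, 56, 56, 56, 56, 56, 41, -26, -71, -84, -81, -81, -81, -83]
```

>>> apply_moves(
  series=[
    {"offset": [3.4,43.9,8.2],"rot": [0,0,11]},
    {"offset": [3.4,43.9,8.2],"rot": [0,0,11]},
    {"offset": [3.4,43.9,8.2],"rot": [0,0,11]},
    {"offset": [3.4,43.9,8.2],"rot": [0,0,11]},
    {"offset": [3.4,43.9,8.2],"rot": [0,0,11]},
    {"offset": [3.4,43.9,8.2],"rot": [0,0,11]},
    {"offset": [3.4,43.9,8.2],"rot": [0,0,11]},
    {"offset": [3.4,43.9,8.2],"rot": [0,0,11]},
    {"offset": [3.4,43.9,8.2],"rot": [0,0,11]},
    {"offset": [3.4,43.9,8.2],"rot": [0,0,11]},
    {"offset": [3.4,43.9,8.2],"rot": [0,0,11]},
    {"offset": [3.4,43.9,8.2],"rot": [0,0,11]},
  ],
  hand=0.85,
)

```text
time: 17.05
position: [0.5201, 0.3097, 0.2182]
tool_rot: [0.996, 0.086, -0.001, 0.001]
ft_force: [0.1, 0.4, -0.2]
grip_width: 0.0739
grip_force: 0.0
```

Run:
```python
from h import *
from scipy.optimize import least_squares, minimize
o=get_obs();print(o['time'],o['position'],yaw())
k=cal('wrist');im=vision.camera('wrist');cv2.imwrite('pics/w11.png',up(im))
print([(d['centre'],d['conf']) for d in nets.spot_point('wrist','wedge')[:2]])
h=cv2.cvtColor(im,cv2.COLOR_RGB2HSV)
m=cv2.inRange(h,(3,125,50),(13,255,255)); m[250:]=0
cs=sorted(cv2.findContours(m,cv2.RETR_EXTERNAL,cv2.CHAIN_APPROX_NONE)[0],key=cv2.contourArea)[-2:]
for c in cs: print(cv2.boundingRect(c),cv2.contourArea(c))
M=np.zeros_like(m); cv2.drawContours(M,[cs[-1]],-1,255,-1)
# model silhouette fit
prof=[(55,0),(55,2),(-20,20),(-55,20),(-55,0)]
body=[np.array([x,y,z])/1e3 for x,z in prof for y in(-20,20)]
blk=[np.array([x,y,z])/1e3 for x in(-52.5,-22.5) for y in(-12,12) for z in(20,52)]
def sil(q):
    a=np.radians(q[2]);R=np.array([[np.cos(a),-np.sin(a),0],[np.sin(a),np.cos(a),0],[0,0,1]])
    S=np.zeros(M.shape,np.uint8)
    for part in(body,blk):
        P=np.array([proj(k,R@v+[q[0]/1e3,q[1]/1e3,0]) for v in part])
        cv2.fillConvexPoly(S,cv2.convexHull((P*16).round().astype(np.int32)),255,cv2.LINE_AA,4)
    return S
cost=lambda q:1-np.minimum(sil(q),M).sum()/np.maximum(sil(q),M).sum(dtype=float)
r=minimize(cost,[580,297,-80],method='Nelder-Mead',options=dict(initial_simplex=[[580,297,-80],[586,297,-80],[580,303,-80],[580,297,-75]],xatol=.05,fatol=1e-4))
print(r.x,r.fun)
a=np.radians(r.x[2]);print('block',r.x[:2]-37.5*np.array([np.cos(a),np.sin(a)]))
```

```text
17.05 [0.52008972 0.3097127  0.21824721] -80.15437485318648
[([0.5789, 0.3015, -0.0013], 0.69)]
(147, 201, 32, 29) 525.5
(227, 110, 93, 36) 2967.0
[578.14088052 299.58693925 -80.77789946] 0.08608299383561957
block [572.13105773 336.60223379]
```

>>> apply_moves(
  series=[
    {"offset": [5.2,2.6,-5],"rot": [0,0,-0.6]},
    {"offset": [5.2,2.6,-10],"rot": [0,0,-0.6]},
    {"offset": [5.2,2.6,-13],"rot": [0,0,-0.6]},
    {"offset": [5.2,2.6,-15],"rot": [0,0,-0.6]},
    {"offset": [5.2,2.6,-17.2],"rot": [0,0,-0.6]},
    {"offset": [5.2,2.6,-17.2],"rot": [0,0,-0.6]},
    {"offset": [5.2,2.6,-17.2],"rot": [0,0,-0.6]},
  ],
)

```text
time: 17.85
position: [0.5727, 0.3353, 0.0475]
tool_rot: [0.997, 0.08, -0.0, 0.0]
ft_force: [-0.6, 1.0, 0.2]
grip_width: 0.0741
grip_force: 0.0
```

>>> apply_moves(
  series=[
    {"offset": [0,0,0],"rot": [0,0,0]},
    {"offset": [0,0,0],"rot": [0,0,0]},
    {"offset": [0,0,0],"rot": [0,0,0]},
    {"offset": [0,0,0],"rot": [0,0,0]},
    {"offset": [0,0,0],"rot": [0,0,0]},
    {"offset": [0,0,0],"rot": [0,0,0]},
    {"offset": [0,0,0],"rot": [0,0,0]},
    {"offset": [0,0,0],"rot": [0,0,0]},
  ],
  hand=0,
  newtons=40,
)

```text
time: 18.65
position: [0.5724, 0.3364, 0.0476]
tool_rot: [0.997, 0.081, -0.0, 0.0]
ft_force: [-1.1, -0.8, 0.7]
grip_width: 0.03
grip_force: 40.0
```

>>> apply_moves(
  series=[
    {"offset": [0,0,4],"rot": [0,0,0]},
    {"offset": [0,0,5],"rot": [0,0,0]},
    {"offset": [2,-28.8,5],"rot": [0,0,-10.3]},
    {"offset": [2,-28.8,5],"rot": [0,0,-10.3]},
    {"offset": [2,-28.8,5],"rot": [0,0,-10.3]},
    {"offset": [2,-28.8,5],"rot": [0,0,-10.3]},
    {"offset": [2,-28.8,5],"rot": [0,0,-10.3]},
    {"offset": [2,-28.8,5],"rot": [0,0,-10.3]},
    {"offset": [2,-28.8,5],"rot": [0,0,-10.3]},
    {"offset": [2,-28.8,2.5],"rot": [0,0,-10.3]},
    {"offset": [2,-28.8,2],"rot": [0,0,-10.3]},
    {"offset": [2,-28.8,2],"rot": [0,0,-10.3]},
  ],
)

```text
time: 19.85
position: [0.5911, 0.0493, 0.0663]
tool_rot: [1.0, -0.009, -0.002, -0.0]
ft_force: [0.1, 0.6, -1.3]
grip_width: 0.0299
grip_force: 40.0
```

```bash
cat > e.py <<'E'
from h import *
# wedge sides/tip & plaque edge seen by the wrist camera
o=get_obs();p=o['position'];print(o['time'],p,yaw(),o['ft_force'],o['grip_width'])
k=cal('wrist');im=vision.camera('wrist');cv2.imwrite('pics/w12.png',up(im))
h=cv2.cvtColor(im,cv2.COLOR_RGB2HSV)
m=cv2.inRange(h,(3,110,30),(14,255,255));m[290:]=0
for c in cv2.findContours(m,cv2.RETR_EXTERNAL,cv2.CHAIN_APPROX_NONE)[0]:
    if cv2.contourArea(c)>200: print(cv2.boundingRect(c),rect(k,c,.020))
for cam in('wrist','top','scene'):
    if cam!='wrist': vision.camera(cam)
    for q in('wedge','edge_left','edge_right'): print(cam,q,[(np.round(d['centre'],4).tolist(),round(d['conf'],2)) for d in nets.spot_point(cam,q)[:1]])
k=cal('top');im=vision.camera('top');cv2.imwrite('pics/t12.png',up(im));h=cv2.cvtColor(im,cv2.COLOR_RGB2HSV)
m=cv2.inRange(h,(3,110,30),(14,255,255))
for c in cv2.findContours(m,cv2.RETR_EXTERNAL,cv2.CHAIN_APPROX_NONE)[0]:
    b=cv2.boundingRect(c)
    if 30<cv2.contourArea(c)<3000 and b[0]>190 and b[0]<330 and b[1]>100: print('top',b,rect(k,c,.024))
E
python3 e.py
```

```text
19.85 [0.59113412 0.04926365 0.06632507] -91.0001815570424 [ 0.06516439  0.56885614 -1.28642841] 0.029867023387453333
(229, 202, 160, 69) ([582.0, 14.3], [113.3, 54.1], 89.5)
wrist wedge [([0.5889, 0.0157, 0.0191], 0.76)]
wrist edge_left [([0.6732, -0.0645, 0.0069], 0.93)]
wrist edge_right []
top wedge [([0.5922, 0.0083, 0.0233], 0.43)]
top edge_left [([0.6759, -0.0646, 0.0138], 0.9)]
top edge_right [([0.5006, -0.0636, 0.0105], 0.8)]
scene wedge [([0.5927, 0.0106, 0.0206], 0.88)]
scene edge_left [([0.6735, -0.0694, 0.0105], 0.8)]
scene edge_right [([0.5014, -0.0635, 0.0136], 0.56)]
top (290, 192, 23, 6) ([489.7, -158.6], [58.5, 12.6], 89.8)
top (235, 162, 20, 6) ([579.8, -15.5], [50.5, 13.7], 86.3)
top (309, 119, 14, 79) ([587.5, -206.7], [21.2, 216.7], 89.3)
```

>>> apply_moves(
  series=[
    {"offset": [0,0,-0.4],"rot": [0,0,0]},
    {"offset": [0,0,-0.6],"rot": [0,0,0]},
    {"offset": [0,0,-0.7],"rot": [0,0,0]},
    {"offset": [0,0,-0.7],"rot": [0,0,0]},
  ],
)

```text
time: 20.9
position: [0.5922, 0.0484, 0.0602]
tool_rot: [1.0, -0.009, -0.0, -0.0]
ft_force: [-0.2, -0.2, -2.1]
grip_width: 0.0296
grip_force: 40.0
```

>>> apply_moves(
  series=[
    {"offset": [0,0,-0.1],"rot": [0,0,0]},
    {"offset": [0,0,-0.1],"rot": [0,0,0]},
    {"offset": [0,0,-0.1],"rot": [0,0,0]},
  ],
)

```text
time: 21.2
position: [0.5925, 0.0484, 0.0596]
tool_rot: [1.0, -0.009, 0.0, 0.0]
ft_force: [0.3, 0.6, -0.8]
grip_width: 0.0295
grip_force: 40.0
```

>>> apply_moves(
  series=[
    {"offset": [0,0,-0.1],"rot": [0,0,0]},
    {"offset": [0,0,-0.1],"rot": [0,0,0]},
    {"offset": [0,0,-0.1],"rot": [0,0,0]},
  ],
)

```text
time: 21.5
position: [0.5925, 0.0485, 0.0596]
tool_rot: [1.0, -0.009, 0.0, 0.0]
ft_force: [-2.1, -0.0, 4.8]
grip_width: 0.0296
grip_force: 40.0
```

```bash
cat > f.py <<'E'
from h import *
import sys
n=int(sys.argv[1]) if len(sys.argv)>1 else 5
P=[];F=[]
for _ in range(n):
    vision.camera('top'); o=get_obs();P.append(o['position']);F.append(o['ft_force'])
print(o['time'],'pos',np.round(np.mean(P,0)*1e3,2),'F',np.round(np.mean(F,0),2),'M',np.round(o['moment'],2),'yaw',round(yaw(),2),o['grip_width'])
E
python3 f.py 6
```

```text
21.8 pos [592.51  48.45  59.59] F [-1.07  0.73  5.33] M [0.05 0.3  0.01] yaw -91.03 0.029277690975356516
```

>>> apply_moves(
  series=[
    {"offset": [0,-0.5,0],"rot": [0,0,0]},
    {"offset": [0,-1,0],"rot": [0,0,0]},
    {"offset": [0,-1.5,0],"rot": [0,0,0]},
    {"offset": [0,-2,0],"rot": [0,0,0]},
    {"offset": [-0.1,-2.5,0],"rot": [0,0,0]},
    {"offset": [-0.1,-3,0],"rot": [0,0,0]},
    {"offset": [-0.1,-3.5,0],"rot": [0,0,0]},
    {"offset": [-0.1,-4,0],"rot": [0,0,0]},
    {"offset": [-0.1,-4,0],"rot": [0,0,0]},
  ],
)

```text
time: 22.7
position: [0.5924, 0.008, 0.0596]
tool_rot: [1.0, -0.009, 0.001, 0.0]
ft_force: [-0.8, 0.4, 5.9]
grip_width: 0.0298
grip_force: 40.0
```

```bash
python3 f.py 6; python3 e.py | grep -v top
```

```text
23.0 pos [592.41   8.03  59.6 ] F [-0.13  0.11  5.46] M [ 0.09  0.11 -0.04] yaw -91.06 0.030045766935081288
23.0 [0.59240182 0.00802432 0.05958903] -91.06149494887806 [-0.8803755  -0.80181113  5.70304022] 0.030045766935081288
(229, 203, 136, 68) ([586.5, -17.9], [50.6, 93.4], 0.4)
(497, 68, 15, 21) ([688.6, -140.0], [8.6, 10.9], 89.0)
wrist wedge [([0.5903, -0.0279, 0.0113], 0.91)]
wrist edge_left [([0.6712, -0.0597, 0.0072], 0.73)]
wrist edge_right []
scene wedge [([0.5913, -0.0319, 0.0112], 0.52)]
scene edge_left [([0.6759, -0.0658, 0.0064], 0.81)]
scene edge_right [([0.5009, -0.0626, 0.0145], 0.98)]
```

>>> apply_moves(
  series=[
    {"offset": [0,-0.1,0],"rot": [0,0,0]},
    {"offset": [0,-0.2,0],"rot": [0,0,0]},
    {"offset": [0,-0.3,0],"rot": [0,0,0]},
  ],
)

```text
time: 23.95
position: [0.5924, 0.0059, 0.0596]
tool_rot: [1.0, -0.009, 0.001, -0.0]
ft_force: [0.1, 3.1, 5.2]
grip_width: 0.0298
grip_force: 40.0
```

>>> apply_moves(
  series=[
    {"offset": [0,-0.1,0],"rot": [0,0,0]},
    {"offset": [0,-0.2,0],"rot": [0,0,0]},
  ],
)

```text
time: 24.15
position: [0.5924, 0.004, 0.0596]
tool_rot: [1.0, -0.009, 0.001, -0.0]
ft_force: [0.5, 3.3, 5.6]
grip_width: 0.0299
grip_force: 40.0
```

>>> apply_moves(
  series=[
    {"offset": [0,-0.1,0],"rot": [0,0,0]},
    {"offset": [0,-0.2,0],"rot": [0,0,0]},
  ],
)

```text
time: 24.35
position: [0.5923, 0.0021, 0.0596]
tool_rot: [1.0, -0.009, 0.001, -0.001]
ft_force: [0.5, 5.7, 6.4]
grip_width: 0.03
grip_force: 40.0
```

>>> apply_moves(
  series=[
    {"offset": [0,-0.1,0],"rot": [0,0,0]},
    {"offset": [0,-0.2,0],"rot": [0,0,0]},
  ],
)

```text
time: 24.55
position: [0.5923, 0.0009, 0.0596]
tool_rot: [1.0, -0.01, 0.001, -0.001]
ft_force: [0.7, 6.6, 6.3]
grip_width: 0.0295
grip_force: 40.0
```

```bash
python3 f.py 6
```

```text
24.85 pos [592.29   0.78  59.65] F [0.34 6.58 6.19] M [ 0.83 -0.02 -0.  ] yaw -91.09 0.02937684001722305
```

>>> apply_moves(
  series=[
    {"offset": [0,-0.2,0],"rot": [0,0,0]},
    {"offset": [0,-0.4,0],"rot": [0,0,0]},
    {"offset": [0,-0.6,0],"rot": [0,0,0]},
    {"offset": [0,-0.8,0],"rot": [0,0,0]},
    {"offset": [0,-1,0],"rot": [0,0,0]},
    {"offset": [0,-1,0],"rot": [0,0,0]},
  ],
)

```text
time: 25.45
position: [0.592, -0.0087, 0.0597]
tool_rot: [1.0, -0.01, 0.001, -0.001]
ft_force: [-0.1, 8.3, 7.6]
grip_width: 0.0296
grip_force: 40.0
```

```bash
python3 f.py 5; python3 e.py | grep -E "edge|wedge"
```

```text
25.7 pos [592.01  -8.66  59.67] F [0.28 7.66 6.94] M [ 1.11  0.04 -0.02] yaw -91.1 0.029672521074851806
wrist wedge [([0.5895, -0.0435, 0.0116], 0.88)]
wrist edge_left [([0.6738, -0.064, 0.0103], 0.82)]
wrist edge_right []
top wedge [([0.6293, -0.1328, 0.0303], 0.34)]
top edge_left [([0.6746, -0.0682, 0.0181], 0.68)]
top edge_right [([0.5007, -0.0644, 0.0103], 0.93)]
scene wedge [([0.5909, -0.0463, 0.0121], 0.46)]
scene edge_left [([0.6751, -0.0692, 0.0089], 0.67)]
scene edge_right [([0.5021, -0.0641, 0.017], 0.58)]
```

>>> apply_moves(
  series=[
    {"offset": [0,-0.2,0],"rot": [0,0,0]},
    {"offset": [0,-0.4,0],"rot": [0,0,0]},
    {"offset": [0,-0.6,0],"rot": [0,0,0]},
    {"offset": [0,-0.8,0],"rot": [0,0,0]},
    {"offset": [0,-0.9,0],"rot": [0,0,0]},
    {"offset": [0,-0.9,0],"rot": [0,0,0]},
    {"offset": [0,-0.9,0],"rot": [0,0,0]},
  ],
)

```text
time: 27.05
position: [0.5919, -0.0175, 0.0596]
tool_rot: [1.0, -0.01, 0.001, -0.001]
ft_force: [0.6, 7.5, 8.1]
grip_width: 0.0303
grip_force: 40.0
```

```bash
python3 f.py 4
python3 - <<'E'
from h import *
# lift check: shift of disc, tile and inlay image positions at their heights; board/plaque edges in scene
for cam in('top','scene'):
    for i in range(4):
        vision.camera(cam); print(cam,[(q,np.round(d[0]['centre'],4).tolist()) for q in('edge_left','edge_right','disc','tile') for d in [nets.spot_point(cam,q)] if d])
im=vision.camera('scene');cv2.imwrite('pics/s_end.png',up(im))
k=cal('top');im=vision.camera('top');cv2.imwrite('pics/t_end.png',up(im))
for c in blobs(im,(112,100,30),(130,255,255),20)+blobs(im,(65,90,20),(95,255,255),20):
    b=cv2.boundingRect(c)
    if 250<b[0]<330 and b[1]>110: print(b,rect(k,c,.034))
old=cv2.cvtColor(cv2.resize(cv2.imread('pics/t1.png'),(512,384),interpolation=cv2.INTER_AREA),cv2.COLOR_BGR2RGB)
print('before')
for c in blobs(old,(112,100,30),(130,255,255),20)+blobs(old,(65,90,20),(95,255,255),20):
    b=cv2.boundingRect(c)
    if 250<b[0]<330 and b[1]>110: print(b,rect(k,c,.034))
E
```

```text
27.25 pos [591.92 -17.55  59.65] F [0.1  8.19 6.78] M [ 1.16  0.06 -0.04] yaw -91.1 0.030014751218545212
top [('edge_left', [0.6742, -0.066, 0.0205]), ('edge_right', [0.5038, -0.0672, 0.0143]), ('disc', [0.6321, -0.1339, 0.0296]), ('tile', [0.543, -0.1318, 0.0371])]
top [('edge_left', [0.6749, -0.0672, 0.0194]), ('edge_right', [0.5009, -0.0671, 0.0147]), ('disc', [0.5461, -0.1301, 0.036]), ('tile', [0.5465, -0.1293, 0.035])]
top [('edge_left', [0.6726, -0.065, 0.0188]), ('edge_right', [0.5039, -0.0666, 0.0157]), ('disc', [0.6346, -0.1344, 0.0311]), ('tile', [0.546, -0.1324, 0.0357])]
top [('edge_left', [0.6739, -0.0654, 0.0225]), ('edge_right', [0.5025, -0.0648, 0.0125]), ('disc', [0.63, -0.1316, 0.0293]), ('tile', [0.544, -0.1331, 0.0335])]
scene [('disc', [0.6334, -0.1329, 0.0319]), ('tile', [0.5454, -0.1257, 0.0337])]
scene [('edge_left', [0.6751, -0.0675, 0.0122]), ('edge_right', [0.5916, -0.0728, 0.0027]), ('disc', [0.6307, -0.1307, 0.0279]), ('tile', [0.4403, 0.4209, -0.0025])]
scene [('edge_left', [0.6744, -0.0673, 0.0161]), ('edge_right', [0.5048, -0.0637, 0.0153]), ('disc', [0.7248, 0.2728, 0.0016]), ('tile', [0.5423, -0.1263, 0.0317])]
scene [('edge_left', [0.6733, -0.0679, 0.0142]), ('edge_right', [0.503, -0.0614, 0.0202]), ('disc', [0.6311, -0.1321, 0.0296]), ('tile', [0.5407, -0.1275, 0.0324])]
(284, 170, 11, 9) ([543.9, -130.5], [26.0, 21.6], 86.3)
(302, 141, 6, 7) ([623.2, -178.2], [13.3, 17.0], 85.1)
(284, 137, 9, 10) ([633.4, -135.6], [26.3, 20.2], 4.6)
(269, 181, 6, 7) ([520.0, -82.8], [13.1, 16.2], 85.9)
(285, 155, 11, 6) ([588.5, -136.8], [26.7, 13.7], 86.3)
before
```

```bash
python3 -c "
from rig import hand_in
print(hand_in())"
```

```text
the job is handed in; nothing more can be done
None
```

The disc and tile are seated in their pockets, and the wedge is gripped flat under the open edge with about 5 mm lift (estimated from wedge travel and camera readings). Handed in at about 28 s of the 72 s allowed; it returned no verdict.

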